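# Square a copper plaque to the bar of its jig

### The job

Turn the flat-edged copper plaque in its jig by its upright stud, leaving it lying on the bed, until its flat faces the steel alignment bar; then press the flat gently home against the bar and keep it pressed for about a second, so that it lies flush. Let go, and stand the knobbed steel weight softly on the middle of the plaque to hold it there, with the flat still flush. Do not press hard on the bar, and leave the other things on the table where they are.

Things in the scene. Friction and masses are not known exactly. Their poses are not given: they have to be found in the camera images.
- jig: Fixed aluminium bed 150 (x) x 140 (y) x 8 mm. Origin: centre of its underside, on the table; x points to the bar, z up. Two side rails along x, 9 mm wide, 5 mm high above the bed, x = -60 to 40 mm, inner faces at y = +-51.5 mm: the plaque turns and slides between them with 1.5 mm play a side; the end away from the bar is open.
- bar: Rigid steel alignment bar on the jig: 104 mm long (y), 14 thick (x), 12 high above the bed. Origin: middle of the foot of its working face (looks to -x), 8 mm above the table, 45 mm from the jig's origin along x; axes as the jig's. A press of 3 to 10 N seats the flat; its face must not take over 15 N.
- plaque_centre (a point): Mid-point of the loose copper plaque: disc of radius 50 mm, 8 thick, 0.55 kg +-20%, with a 60 mm flat 40 mm from the centre along +x; z up. Starts on the bed, rim up to 10 mm off the bar, turned 30 to 80 deg anticlockwise from above; its x must become the jig's x. Polished, slides easily (1 to 2 N). Pushed at the stud from within 15 deg it squares itself if the stud is free sideways.
- stud_mid (a point): Middle of the round upright brass stud fixed on the plaque's face: 12 mm diameter, 28 mm high (16 to 44 mm above the table), 36 mm from the plaque's centre along the plaque's -x, opposite the flat; axes as plaque_centre. Push or pinch it low, or the plaque tips. A fingertip's grip on it can hold the pressed plaque a few degrees askew; shifting the tip sideways squares it.
- weight_knob (a point): Middle of the knob of the loose steel weight (0.4 kg +-25%): round body 44 mm wide, 30 mm high, upright round knob on top 20 mm wide, 34 mm high. This point is 47 mm above its underside; z up. It stands on the table left or right of the jig.
- saucer_in (a point): Inner floor of a loose small white bowl, 72 mm wide and 26 mm high, standing on the other side of the jig. Leave alone.
- bowl_in (a point): Inner floor of a loose white bowl, 100 mm wide, 40 mm high, beyond the jig. Leave alone.
- jar: Loose amber jar with a white cap, 56 mm wide and 75 mm high; origin: centre of its underside. Leave alone.
- brush: Loose brush 170 mm long lying beyond the jig's bar; origin on its underside. Leave alone.
- spatula: Loose spatula 180 mm long lying on the left; origin on its underside. Leave alone.
- vase: Small loose copper vase, 68 mm wide, 95 mm high, on the right; origin: centre of its underside. Leave alone.
There are look-alikes about, which are no part of the job. Of the things that look like the jig, the largest one is meant.

How it is judged:
By the outcome, as a careful person would: the job done as asked, in the order asked, and still so for the second after the job is handed in, with the robot touching nothing.
It also fails if it takes over 72 s, if anything falls off the work surface, if the arm or the gripper's body presses on something with over 40 N, if the wrist force passes 120 N, or if a joint passes its speed limit or range.

### The arm

A 6-joint arm with a two-finger parallel gripper is mounted at the origin on the work surface. World frame = base frame: x ahead of the robot, y to its left, z up, the work surface at z = 0. Lengths are in m, angles in degrees, forces in N, time in s.
With the tool pointing down it reaches from about 0.4 to 0.825 m from the base axis. Payload 7 kg.
Tool frame: the origin (TCP) lies at the very end of the fingers, on their centre line; the grasp point (between the pads) lies 19 mm behind it (ctrl.pinch_z is the distance from the TCP to the grasp point, in m); z points along the fingers, x is the direction in which the jaws open and shut, and the axes are right-handed (so a half turn about z gives the same grasp; the last joint's range is limited). The gripper opens to 88 mm and grips with 3 to 60 N. Pads are 19 mm wide; open, the fingers measure 130 mm over their backs; the gripper's body (78 mm by 193 mm) begins 47 mm behind the grasp point.
Start: joints at [-56.66, 20.546, 0.682, 0, -70.136, -16.507], TCP at [0.195, -0.646, 0.227] pointing down, gripper open.
Joint ranges: [-176.03, 176.03], [-82.01, 121.73], [-58.28, 71.71], [-173.87, 95.51], [-174.79, -0.11], [-173.66, 173.66]. Speed limits (degrees/s): [136.94, 136.94, 172.46, 180, 180, 180].

### API

Orientations are given as [roll, pitch, yaw] about the fixed x, y, z axes, in that order (R = Rz(yaw) Ry(pitch) Rx(roll)).
In Python, from plant import ctrl gives the robot as it stands.
- The arm moves only by the tool carry_out, never from a script. Its argument "increments" is a list of rows, each a list of 7 numbers: the turn, a rotation vector about the world's x, y, z in degrees, then the shift along the world's x, y, z in mm, then the closure, from 0 (fully open) to 1 (shut). In form: [[ax, ay, az, dx, dy, dz, grip], ...]. A call has 1 to 20 rows; each row is the pose to reach, as a shift and turn from the pose commanded when the call began; what a row does not reach only later rows make up. A row lasts 1/8 s, in which the tool goes at most 62.5 mm and 10.7 degrees, less where a joint would pass 70% of its speed; a pose out of reach is approached as far as the arm can. A call with a gripper value outside its range is refused whole. The fingers move at their own pace and stop on an object; the grip force is fixed at half the most. Time passes only in rows, so rows that repeat a pose let the fingers close. It gives the time, the measured TCP pose, the force and the opening at its end, in the units of the state.
- ctrl.get_obs(): the state, without advancing time (a new reading comes with each control period).
- ctrl.snapshot(name): name is "side" or "top"; returns a dict with "pixels" (384x512x3 uint8, blue, green, red), "intrinsics" (3x3 intrinsics, pixels), "rvec" (rotation vector, rad) and "tvec" (3), from world to camera coordinates, as OpenCV has them. Camera axes: x right, y down, z forward; pixel columns grow to the right and rows downward; lengths in m; the calibration is good to about 2 mm. A picture is of the moment at which its call begins. There is no depth.
- ctrl.close_job(): hands the job in, once; it reports no verdict.
Trained networks look in a picture, given as the dict that the camera call returned (one of the last four; its "shot" number tells which), for a name from the list of things; names that differ only in an ending like _2 or _b are one class to them, and where a whole thing is asked for, a point or a joint stands for the part that bears it (a point fixed in the world has none). Each returns a list of dicts, best first, with "confidence" (0 to 1); they miss things now and then, are a little off and sometimes report something else, mostly with a low value. They report only what shows in the picture. A call takes as long as a camera call. They do not tell look-alikes from the thing itself.
- ctrl.search_frame(picture, label): "centre" ([x, y, z] in m, in world coordinates, good to about 4 mm: the middle of the surface that is visible of it).
- ctrl.outline_of(picture, label): "pixels" (384x512 bool, what is visible of it).
The state is a dict: "clock": time; "joint_pos": joint angles; "qvel": joint speeds; "tau": joint torques, N m; "tool_pos": TCP position; "orientation": TCP orientation; "force": force on the tool from outside, world axes, zero at the start; "moment": the same for the moment, N m; "opening": finger opening in m.
Only numpy, scipy, OpenCV 4.12 (cv2) and the standard library are available. Lean on these libraries where they do the work, as an engineer would, in place of code of your own. Each camera call takes 0.05 s, during which the arm holds its last target. There are 200 camera calls.

## Working session

There is one attempt and no reset: what is moved stays moved. The work goes in short steps, Python scripts to look and compute and a tool call to move; the robot and the scene stay as the last step left them, time stands still between calls to the robot, and variables do not carry over. Pictures are saved under pics/ and viewed, about 8 in all and at most 12, crops included, and the job is handed in when it is done.

Besides the shell and the picture viewer there is one more tool, called after "Emit:" by a JSON object that holds its "name" and its "arguments", one argument or row to a line. carry_out: Moves the arm, as the interface text tells. Its arguments: {"type":"object","properties":{"increments":{"type":"array"}},"required":["increments"]}

```bash
mkdir -p pics; ls; cat > h.py <<'E'
import numpy as np, cv2
from plant import ctrl
def snap(n,f=None):
    s=ctrl.snapshot(n)
    if f: cv2.imwrite('pics/'+f,s['pixels'])
    return s
def P(s):
    R,_=cv2.Rodrigues(np.array(s['rvec'],float)); return np.array(s['intrinsics'])@np.c_[R,np.array(s['tvec'],float).reshape(3)]
def proj(s,X):
    q=P(s)@np.r_[X,1]; return q[:2]/q[2]
def onz(s,uv,z):
    p=P(s); A=np.c_[p[:,0],p[:,1],p[:,2]*z+p[:,3]]; q=np.linalg.solve(A,[uv[0],uv[1],1]); return q[:2]/q[2]
def tri(s1,a,s2,b):
    q=cv2.triangulatePoints(P(s1),P(s2),np.array(a,float).reshape(2,1),np.array(b,float).reshape(2,1)); return (q[:3]/q[3]).ravel()
E
python3 - <<'E'
from h import *
t=snap('top','t0.png'); s=snap('side','s0.png')
cv2.imwrite('pics/a0.png',cv2.resize(np.vstack([t['pixels'],s['pixels']]),(800,1200))[:, :])
for n in ['jig','bar','plaque_centre','stud_mid','weight_knob','saucer_in','bowl_in','jar','vase']:
    for nm,p in(('top',t),('side',s)):
        print(n,nm,[(np.round(d['centre'],3).tolist(),round(d['confidence'],2),proj(p,d['centre']).round().tolist()) for d in ctrl.search_frame(p,n)])
E
```

```text
pics
jig top [([0.342, -0.17, 0.007], 0.84, [308.0, 262.0]), ([0.521, -0.029, 0.011], 0.72, [266.0, 206.0]), ([0.332, 0.158, 0.006], 0.55, [208.0, 263.0])]
jig side [([0.507, 0.004, 0.005], 0.85, [271.0, 218.0]), ([0.328, 0.163, 0.006], 0.79, [288.0, 287.0]), ([0.334, -0.169, 0.006], 0.75, [358.0, 212.0])]
bar top [([0.555, -0.033, 0.021], 0.6, [267.0, 196.0]), ([0.376, -0.19, 0.014], 0.54, [314.0, 251.0]), ([0.363, 0.148, 0.009], 0.49, [211.0, 254.0])]
bar side [([0.724, -0.249, 0.052], 0.63, [269.0, 138.0]), ([0.552, -0.028, 0.024], 0.51, [266.0, 200.0]), ([0.361, 0.153, 0.013], 0.42, [280.0, 275.0]), ([0.373, -0.184, 0.014], 0.41, [350.0, 201.0])]
plaque_centre top [([0.493, -0.02, 0.015], 0.77, [263.0, 215.0])]
plaque_centre side [([0.491, -0.019, 0.016], 0.65, [281.0, 213.0])]
stud_mid top [([0.495, -0.023, 0.015], 0.94, [264.0, 214.0])]
stud_mid side [([0.491, -0.017, 0.018], 0.82, [281.0, 213.0])]
weight_knob top [([0.488, 0.237, 0.033], 0.62, [184.0, 214.0])]
weight_knob side [([0.48, 0.25, 0.028], 0.74, [214.0, 271.0])]
saucer_in top [([0.493, -0.235, 0.015], 0.85, [328.0, 216.0])]
saucer_in side [([0.495, -0.242, 0.014], 0.86, [325.0, 175.0])]
bowl_in top [([0.713, 0.25, 0.018], 0.57, [184.0, 148.0])]
bowl_in side [([0.723, 0.246, 0.022], 0.88, [151.0, 225.0])]
jar top [([0.729, -0.261, 0.073], 0.73, [339.0, 142.0])]
jar side [([0.722, -0.245, 0.052], 0.72, [269.0, 139.0])]
vase top [([0.625, -0.448, 0.068], 0.62, [397.0, 175.0])]
vase side [([0.625, -0.439, 0.05], 0.97, [326.0, 126.0])]
```

View pics/t0.png

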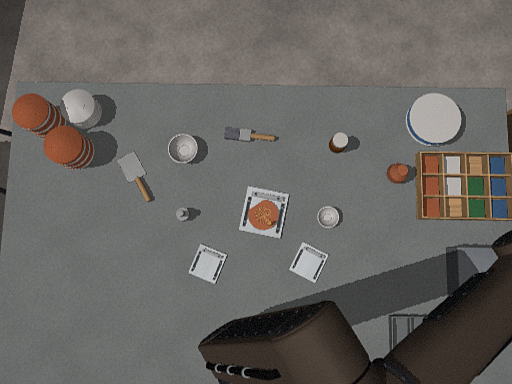

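View pics/s0.png

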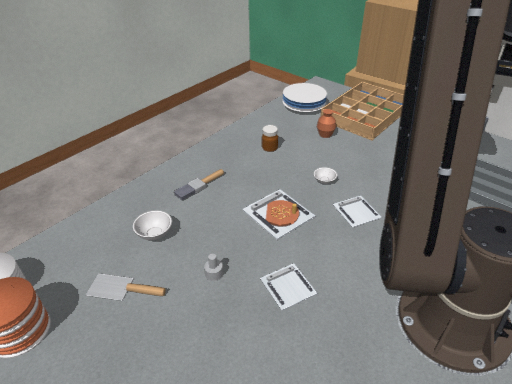

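The top view shows the jig with the plaque at (264,213). Smaller, empty look-alikes sit at (208,263) and (309,262). The largest jig, with the plaque and bar, is the one meant. The weight is at (183,214). I'll enlarge both views to confirm.

```bash
python3 - <<'E'
from h import *
t=snap('top'); s=snap('side')
a=cv2.resize(t['pixels'][183:243,232:297],None,fx=8,fy=8,interpolation=cv2.INTER_CUBIC)[:, :400+120]
b=cv2.resize(s['pixels'][186:241,240:318],None,fx=8,fy=8,interpolation=cv2.INTER_CUBIC)
cv2.imwrite('pics/ca.png',a);cv2.imwrite('pics/cb.png',b)
for n,p in(('top',t),('side',s)):
  for l in ['jig','bar','plaque_centre','weight_knob']:
    o=ctrl.outline_of(p,l)
    for d in o[:3]:
      m=d['pixels'].astype(np.uint8)
      c=max(cv2.findContours(m,0,1)[0],key=cv2.contourArea)
      print(n,l,round(d['confidence'],2),m.sum(),np.round(np.argwhere(m).mean(0)[::-1],1),cv2.boxPoints(cv2.minAreaRect(c)).round(1).tolist())
E
```

```text
top jig 0.86 1266 [264.1 210.1] [[237.60000610351562, 229.89999389648438], [246.5, 185.3000030517578], [289.0, 193.8000030517578], [280.1000061035156, 238.39999389648438]]
top jig 0.71 920 [308.5 262.6] [[288.6000061035156, 269.79998779296875], [302.6000061035156, 241.8000030517578], [329.0, 255.0], [315.0, 283.0]]
top jig 0.59 865 [207.1 263.8] [[187.8000030517578, 272.5], [200.10000610351562, 243.89999389648438], [226.39999389648438, 255.1999969482422], [214.10000610351562, 283.79998779296875]]
top bar 0.41 58 [210.6 253.2] [[201.1999969482422, 250.8000030517578], [202.39999389648438, 248.1999969482422], [220.5, 255.89999389648438], [219.3000030517578, 258.6000061035156]]
top bar 0.28 419 [327.2 217.1] [[316.0, 206.0], [338.0, 206.0], [338.0, 228.0], [316.0, 228.0]]
top plaque_centre 0.89 654 [263.1 215.6] [[244.0, 213.0], [268.5, 196.6999969482422], [283.20001220703125, 218.8000030517578], [258.79998779296875, 235.1999969482422]]
top weight_knob 0.49 166 [182.9 214.5] [[176.0, 208.0], [190.0, 208.0], [190.0, 221.0], [176.0, 221.0]]
side jig 0.9 885 [356.2 211.4] [[332.899993896484
[... 659 characters left out ...]
, [290.8999938964844, 265.6000061035156], [292.6000061035156, 269.29998779296875], [268.70001220703125, 280.5]]
side bar 0.49 209 [266.5 200.2] [[249.39999389648438, 204.8000030517578], [279.79998779296875, 189.60000610351562], [282.79998779296875, 195.60000610351562], [252.39999389648438, 210.8000030517578]]
side plaque_centre 0.6 724 [281.5 213. ] [[266.0, 200.0], [298.0, 200.0], [298.0, 226.0], [266.0, 226.0]]
side weight_knob 0.87 335 [212.6 268.7] [[204.0, 255.0], [221.0, 255.0], [221.0, 280.0], [204.0, 280.0]]
side weight_knob 0.42 1143 [118.5 287.3] [[86.5, 295.3999938964844], [89.9000015258789, 271.3999938964844], [165.5, 282.20001220703125], [162.10000610351562, 306.20001220703125]]
```

View pics/ca.png

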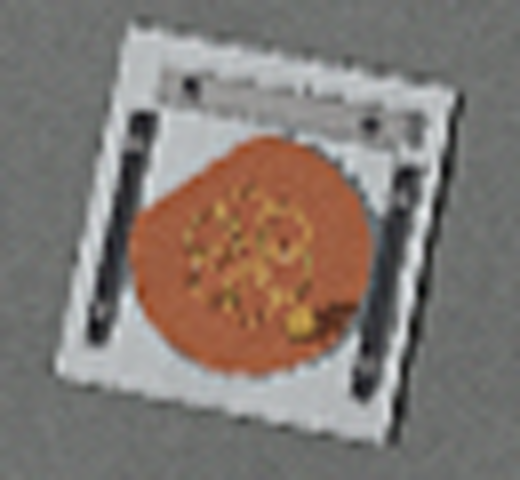

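View pics/cb.png

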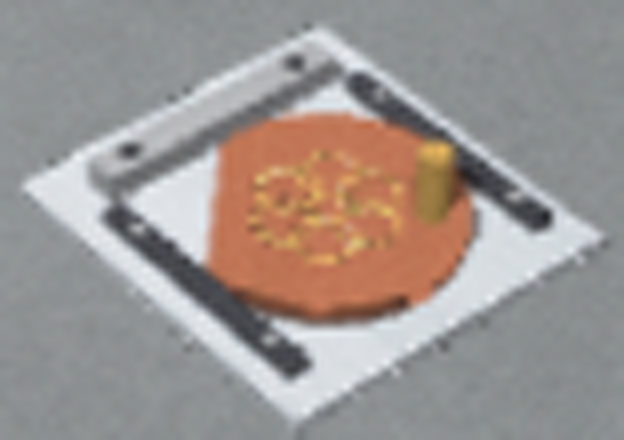

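The crops confirm it: the largest jig carries the plaque. The bar is at its far end, the flat faces up-left in the top view, and the stud head is at about top (269,223) and side (294,205). I'll fit the poses from both views.

```bash
python3 - <<'E'
from h import *
from scipy.optimize import least_squares as LS
t=snap('top'); s=snap('side')
A=lambda p:(np.array(p,float)+.5)/8-.5+[232,183]
B=lambda p:(np.array(p,float)+.5)/8-.5+[240,186]
ct=A([(128,28),(460,92),(392,440),(60,375)]); cs=B([(22,185),(322,28),(606,236),(296,418)])
L=np.array([(75,70),(75,-70),(-75,-70),(-75,70)])/1e3
def f(p,z=.008):
    c,sn=np.cos(p[2]),np.sin(p[2]); W=L@np.array([[c,sn],[-sn,c]])+p[:2]
    return np.r_[[proj(t,[*w,z])-a for w,a in zip(W,ct)],[proj(s,[*w,z])-a for w,a in zip(W,cs)]].ravel()
r=LS(f,[.5,-.02,0]); print('jig',r.x[:2],np.degrees(r.x[2])); print(r.fun.round(1).reshape(-1,2).tolist())
for z in (.0,.008,.016): print(z, LS(f,[.5,-.02,0],args=(z,)).cost)
print('stud top tri',tri(t,A((300,318)),s,B((437,150))))
S=tri(t,A((300,318)),s,B((437,150)));print('reproj',proj(t,S)-A((300,318)))
# plaque: flat ends and circle in top @z=16
for nm,im,F,pts in(('t',t,A,[(132,250),(155,320),(190,357),(240,374),(300,362),(345,325),(371,270),(365,215),(330,160),(285,138)]),('s',s,B,[(228,125),(270,116),(330,113),(395,125),(472,200),(475,235),(455,272),(420,295),(370,312),(300,313),(250,296)])):
    W=np.array([onz(im,F(q),.016) for q in pts])
    q=LS(lambda p:np.hypot(*(W-p).T)-.05,[.5,-.02]); print('plaque',nm,q.x,q.fun.round(4))
f1,f2=onz(t,A((140,215)),.016),onz(t,A((248,142)),.016); print('flat mid',(f1+f2)/2,np.hypot(*(f1-f2)),'normal yaw',np.degrees(np.arctan2(*(f1-f2)[::-1]))-90)
# weight: top knob
ws=tri(t,(182.9,214.5),s,(212.6,268.7));print('weight blob',ws)
w=max(ctrl.outline_of(t,'weight_knob'),key=lambda d:d['confidence'])
for n,p,c in(('wt',t,(162,194)),('ws',s,(192,248))):
    cv2.imwrite('pics/%s.png'%n,cv2.resize(p['pixels'][c[1]:c[1]+40,c[0]:c[0]+40],None,fx=8,fy=8,interpolation=cv2.INTER_CUBIC))
cv2.imwrite('pics/w.png',np.hstack([cv2.imread('pics/wt.png'),cv2.imread('pics/ws.png')]))
print(ctrl.get_obs())
E
```

```text
jig [ 0.50463064 -0.02357862] -10.457302062401396
[[0.4, -0.7], [0.0, -0.5], [-0.2, 0.3], [-0.3, -0.0], [0.0, 0.0], [-0.1, -0.3], [0.0, 0.1], [0.6, 0.6]]
0.0 6.174694623620457
0.008 0.9580893106038444
0.016 5.657513003496005
stud top tri [ 0.46550961 -0.04041842  0.047147  ]
reproj [0.07735986 0.12957714]
plaque t [ 0.49525748 -0.02016709] [-0.0009 -0.0014  0.0002  0.0006 -0.0003 -0.001  -0.0001 -0.0007  0.
 -0.0009]
plaque s [ 0.49537418 -0.02090466] [0.0062 0.003  0.001  0.001  0.0003 0.0016 0.0025 0.002  0.0024 0.0026
 0.0013]
flat mid [0.52509417 0.00391126] 0.05391167022074643 normal yaw 35.24958213791727
weight blob [0.48996381 0.2442032  0.0205291 ]
{'clock': 1.65, 'joint_pos': array([-5.66578135e+01,  2.05457031e+01,  6.84160940e-01,  8.08666966e-04,
       -7.01358431e+01, -1.65070571e+01]), 'qvel': array([0.00615249, 0.04255635, 0.10939671, 0.02660282, 0.02848994,
       0.04316918]), 'tau': array([ 8.29121996e-05, -5.82364118e+01,  2.93289667e+01,  7.00284183e+00,
        1.23477221e-02,  2.25900476e-05]), 'tool_pos': array([ 0.19547796, -0.64607583,  0.22658797]), 'orientation': array([1.79999986e+02, 2.72315080e-03, 1.06835404e+02]), 'force': array([-0.15330552, -0.16936022,  0.54182748]), 'moment': array([-0.00190456,  0.02013348,  0.00545265]), 'opening': 0.08769613150553085}
```

View pics/w.png

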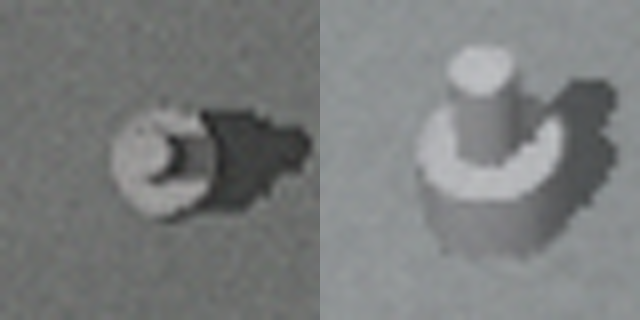

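Measurements are consistent: the stud top is at z≈46 mm and the stud is 36 mm from the centre. The jig is at (504.6,-23.6) with yaw -10.5°, and the plaque is at (495.3,-20.4) with yaw ≈34.5°. Next I approach above the stud with the jaws along the plaque's x.

Emit:
{"name": "carry_out", "arguments": {
  "increments": [
    [0, 0, 107.7, 270.5, 605.5, -106, 0],
    [0, 0, 107.7, 270.5, 605.5, -106, 0],
    [0, 0, 107.7, 270.5, 605.5, -106, 0],
    [0, 0, 107.7, 270.5, 605.5, -106, 0],
    [0, 0, 107.7, 270.5, 605.5, -106, 0],
    [0, 0, 107.7, 270.5, 605.5, -106, 0],
    [0, 0, 107.7, 270.5, 605.5, -106, 0.3],
    [0, 0, 107.7, 270.5, 605.5, -106, 0.3],
    [0, 0, 107.7, 270.5, 605.5, -106, 0.3],
    [0, 0, 107.7, 270.5, 605.5, -106, 0.3],
    [0, 0, 107.7, 270.5, 605.5, -106, 0.3],
    [0, 0, 107.7, 270.5, 605.5, -106, 0.3],
    [0, 0, 107.7, 270.5, 605.5, -106, 0.3],
    [0, 0, 107.7, 270.5, 605.5, -106, 0.3],
    [0, 0, 107.7, 270.5, 605.5, -106, 0.3]
  ]
}}

```text
clock: 3.52
tool_pos: [0.4657, -0.0414, 0.1208]
orientation: [-180.0, 0.0, -145.6]
force: [-0.5, -0.8, -0.0]
opening: 0.0616
```

Emit:
{"name": "carry_out", "arguments": {
  "increments": [
    [0, 0, 0, 0, 1, -40, 0.3],
    [0, 0, 0, 0, 1, -75, 0.3],
    [0, 0, 0, 0, 1, -90, 0.3],
    [0, 0, 0, 0, 1, -100, 0.3],
    [0, 0, 0, 0, 1, -100, 0.3],
    [0, 0, 0, 0, 1, -100, 0.6],
    [0, 0, 0, 0, 1, -100, 0.7],
    [0, 0, 0, 0, 1, -100, 0.8],
    [0, 0, 0, 0, 1, -100, 1],
    [0, 0, 0, 0, 1, -100, 1],
    [0, 0, 0, 0, 1, -100, 1],
    [0, 0, 0, 0, 1, -100, 1]
  ]
}}

```text
clock: 5.03
tool_pos: [0.4658, -0.0396, 0.0206]
orientation: [180.0, -0.0, -145.5]
force: [-1.0, 0.6, 0.4]
opening: 0.0114
```

```bash
python3 - <<'E'
from h import *
s=snap('side')
cv2.imwrite('pics/g1.png',cv2.resize(s['pixels'][150:250,225:345],None,fx=5,fy=5,interpolation=cv2.INTER_CUBIC))
o=ctrl.get_obs();print({k:np.round(o[k],4) for k in('tool_pos','orientation','force','opening','joint_pos')})
c=np.array([.4953,-.0204]);st=o['tool_pos'][:2]
u=np.array([np.cos(np.radians(-10.46)),np.sin(np.radians(-10.46))])
for f in(15,30,45):
    a=np.radians(34.5-f);print(f,1e3*(c-.036*np.array([np.cos(a),np.sin(a)])-st))
E
```

```text
{'tool_pos': array([ 0.4658, -0.0396,  0.0206]), 'orientation': array([ 1.799961e+02, -1.310000e-02, -1.454631e+02]), 'force': array([-1.3825,  0.8235,  1.5702]), 'opening': np.float64(0.0111), 'joint_pos': array([ 1.93645e+01,  1.55011e+01, -3.95329e+01, -5.00000e-04,
       -3.49796e+01,  1.51728e+01])}
15 [-4.48466619  7.15473863]
30 [-6.43859653 16.34725812]
45 [-5.94674919 25.73226448]
```

View pics/g1.png

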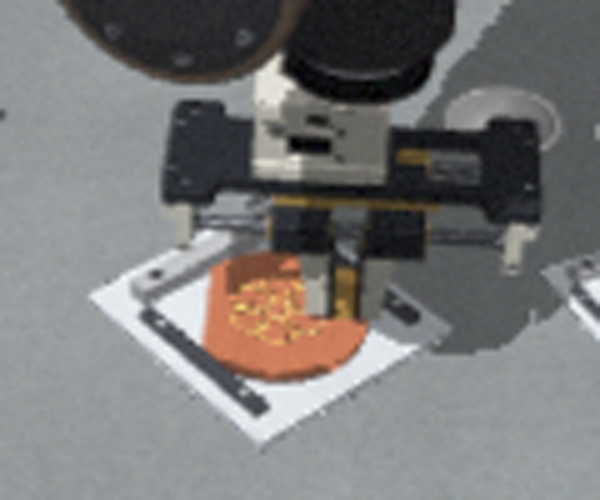

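Emit:
{"name": "carry_out", "arguments": {
  "increments": [
    [0, 0, -5, -1.6, 2.5, 0, 1],
    [0, 0, -10, -3, 5, 0, 1],
    [0, 0, -15, -4.2, 7.7, 0, 1],
    [0, 0, -20, -5.1, 10.5, 0, 1],
    [0, 0, -25, -5.7, 13.3, 0, 1],
    [0, 0, -30, -6.1, 16.2, 0, 1],
    [0, 0, -35, -6.2, 19.1, 0, 1],
    [0, 0, -40, -6, 22, 0, 1],
    [0, 0, -45, -5.5, 24.8, 0, 1],
    [0, 0, -45, -5.5, 24.8, 0, 1],
    [0, 0, -45, -5.5, 24.8, 0, 1]
  ]
}}

```text
clock: 6.45
tool_pos: [0.4606, -0.0147, 0.0206]
orientation: [180.0, 0.0, 169.6]
force: [-1.1, 0.9, -0.6]
opening: 0.0115
```

```bash
python3 - <<'E'
from h import *
s=snap('side');t=snap('top')
a=cv2.resize(s['pixels'][150:250,225:345],None,fx=5,fy=5,interpolation=cv2.INTER_CUBIC)
b=cv2.resize(t['pixels'][183:243,232:272],None,fx=5,fy=5,interpolation=cv2.INTER_CUBIC)
cv2.imwrite('pics/g2.png',np.hstack([a,np.vstack([b,np.zeros((200,200,3),np.uint8)])]))
E
```

```text
(no output)
```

View pics/g2.png

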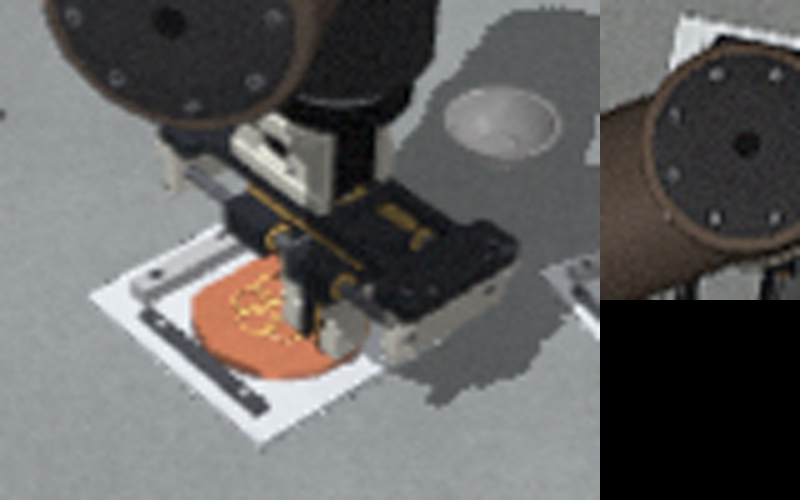

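The flat faces the bar to within a few degrees. I'll loosen the grip and push with the rear finger so the stud is free sideways.

Emit:
{"name": "carry_out", "arguments": {
  "increments": [
    [0, 0, 0, 0, 0, 0, 0.8],
    [0, 0, 0, 0, 0, 0, 0.8],
    [0, 0, 0, 0, 0, 0, 0.8],
    [0, 0, 0, 2, -0.4, 0, 0.8],
    [0, 0, 0, 4, -0.7, 0, 0.8],
    [0, 0, 0, 6, -1.1, 0, 0.8],
    [0, 0, 0, 8, -1.5, 0, 0.8],
    [0, 0, 0, 10, -1.8, 0, 0.8],
    [0, 0, 0, 11, -2, 0, 0.8],
    [0, 0, 0, 12, -2.2, 0, 0.8],
    [0, 0, 0, 13, -2.4, 0, 0.8],
    [0, 0, 0, 13, -2.4, 0, 0.8]
  ]
}}

```text
clock: 8.05
tool_pos: [0.4736, -0.0172, 0.0206]
orientation: [180.0, 0.0, 169.5]
force: [-0.9, -1.0, -0.2]
opening: 0.0174
```

```bash
cat > st.py <<'E'
from h import *
u=np.array([.9834,-.1815]);v=np.array([.1815,.9834])
F=[];
for i in range(2):
    ctrl.snapshot('side'); o=ctrl.get_obs(); F.append(np.r_[o['force'][:2]@u,o['force'][:2]@v,o['force'][2]])
d=(o['tool_pos'][:2]-[.50463,-.02358])
print('F x y z',np.round(F,1).tolist(),'tcp jig mm',(1e3*np.array([d@u,d@v])).round(1),'z',o['tool_pos'][2].round(4),'open',round(o['opening'],4),'t',o['clock'])
E
python3 st.py
```

```text
F x y z [[0.0, 0.5, -0.3], [-0.7, -0.5, -0.0]] tcp jig mm [-31.7   0.7] z 0.0206 open 0.0176 t 8.15
```

Emit:
{"name": "carry_out", "arguments": {
  "increments": [
    [0, 0, 0, 1, -0.2, 0, 0.8],
    [0, 0, 0, 2, -0.4, 0, 0.8],
    [0, 0, 0, 2, -0.4, 0, 0.8]
  ]
}}

```text
clock: 8.52
tool_pos: [0.4756, -0.0176, 0.0206]
orientation: [180.0, 0.0, 169.5]
force: [-0.0, -0.2, -0.2]
opening: 0.0174
```

```bash
python3 st.py
```

```text
F x y z [[-0.9, -0.2, -0.1], [-0.5, 0.9, 0.6]] tcp jig mm [-29.7   0.6] z 0.0206 open 0.0178 t 8.625
```

Emit:
{"name": "carry_out", "arguments": {
  "increments": [
    [0, 0, 0, 0.4, -0.1, 0, 0.8],
    [0, 0, 0, 0.7, -0.1, 0, 0.8],
    [0, 0, 0, 0.7, -0.1, 0, 0.8]
  ]
}}

```text
clock: 9.0
tool_pos: [0.4761, -0.0177, 0.0206]
orientation: [-180.0, -0.0, 169.5]
force: [-0.6, -0.1, 0.8]
opening: 0.0175
```

```bash
python3 st.py
```

```text
F x y z [[-1.7, 0.4, 0.1], [-0.7, 0.2, -0.1]] tcp jig mm [-29.1   0.6] z 0.0206 open 0.0176 t 9.1
```

Emit:
{"name": "carry_out", "arguments": {
  "increments": [
    [0, 0, 0, 0.5, -0.1, 0, 0.8],
    [0, 0, 0, 0.5, -0.1, 0, 0.8]
  ]
}}

```text
clock: 9.35
tool_pos: [0.4767, -0.0177, 0.0206]
orientation: [180.0, 0.0, 169.5]
force: [-0.7, 0.7, -0.0]
opening: 0.0173
```

Emit:
{"name": "carry_out", "arguments": {
  "increments": [
    [0, 0, 0, 0.5, -0.1, 0, 0.8],
    [0, 0, 0, 0.5, -0.1, 0, 0.8]
  ]
}}

```text
clock: 9.6
tool_pos: [0.4771, -0.0179, 0.0205]
orientation: [-180.0, -0.0, 169.5]
force: [-2.1, 1.5, 0.9]
opening: 0.0175
```

```bash
python3 st.py
```

```text
F x y z [[-2.3, 0.5, 0.8], [-1.9, 0.2, 0.1]] tcp jig mm [-28.1   0.6] z 0.0205 open 0.0174 t 9.7
```

Emit:
{"name": "carry_out", "arguments": {
  "increments": [
    [0, 0, 0, 0.4, -0.1, 0, 0.8],
    [0, 0, 0, 0.4, -0.1, 0, 0.8]
  ]
}}

```text
clock: 9.95
tool_pos: [0.4772, -0.018, 0.0205]
orientation: [-180.0, -0.0, 169.5]
force: [-4.6, 3.6, 1.9]
opening: 0.0173
```

```bash
python3 st.py
```

```text
F x y z [[-4.8, 1.0, 3.4], [-4.8, 1.5, 3.0]] tcp jig mm [-28.    0.5] z 0.0205 open 0.0177 t 10.05
```

Emit:
{"name": "carry_out", "arguments": {
  "increments": [
    [0, 0, 0, 0.15, 0, 0, 0.8],
    [0, 0, 0, 0.15, 0, 0, 0.8],
    [0, 0, 0, 0.15, 0, 0, 0.8],
    [0, 0, 0, 0.15, 0, 0, 0.8],
    [0, 0, 0, 0.15, 0, 0, 0.8],
    [0, 0, 0, 0.15, 0, 0, 0.8]
  ]
}}

```text
clock: 10.8
tool_pos: [0.4772, -0.018, 0.0205]
orientation: [-180.0, -0.0, 169.5]
force: [-5.2, 3.1, 3.8]
opening: 0.0177
```

```bash
python3 st.py; python3 - <<'E'
from h import *
s=snap('side')
cv2.imwrite('pics/g3.png',cv2.resize(s['pixels'][185:245,235:315],None,fx=9,fy=9,interpolation=cv2.INTER_CUBIC))
E
```

```text
F x y z [[-5.4, 1.7, 3.9], [-5.1, 1.4, 3.6]] tcp jig mm [-28.    0.5] z 0.0205 open 0.0175 t 10.9
```

View pics/g3.png

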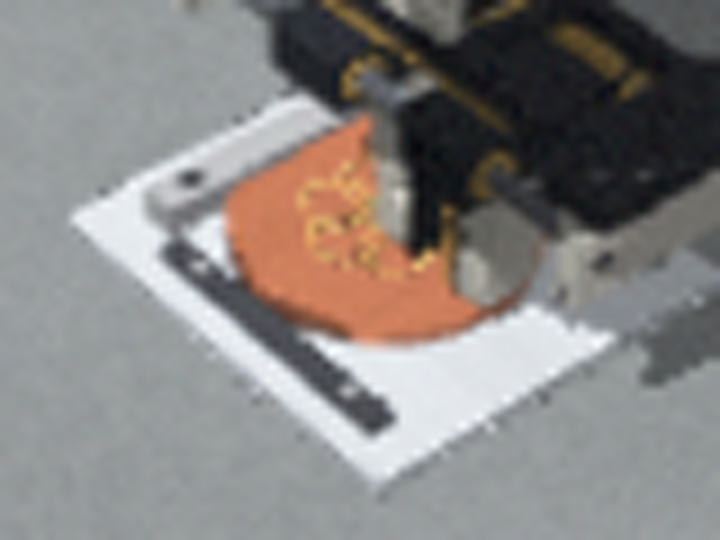

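The flat looks flush in the picture, with the visible end of the flat at about crop (230,200) against the bar. A side force of 1.5 N remains, so I'll shift the tip sideways to relieve it and hold.

Emit:
{"name": "carry_out", "arguments": {
  "increments": [
    [0, 0, 0, 0.1, 0.4, 0, 0.8],
    [0, 0, 0, 0.1, 0.7, 0, 0.8],
    [0, 0, 0, 0.1, 0.7, 0, 0.8]
  ]
}}

```text
clock: 11.32
tool_pos: [0.4777, -0.0173, 0.0205]
orientation: [-180.0, -0.0, 169.5]
force: [-4.2, 2.0, 1.8]
opening: 0.0174
```

```bash
python3 st.py
```

```text
F x y z [[-4.6, 0.3, 2.6], [-4.9, -0.0, 2.1]] tcp jig mm [-27.7   1.3] z 0.0205 open 0.0176 t 11.425
```

It advanced 0.3 mm, so it was slightly askew and is squaring. I'll continue a little.

Emit:
{"name": "carry_out", "arguments": {
  "increments": [
    [0, 0, 0, 0.2, 0.4, 0, 0.8],
    [0, 0, 0, 0.2, 0.7, 0, 0.8],
    [0, 0, 0, 0.2, 0.7, 0, 0.8]
  ]
}}

```text
clock: 11.8
tool_pos: [0.4778, -0.0168, 0.0205]
orientation: [-180.0, -0.0, 169.5]
force: [-4.5, -1.9, 1.8]
opening: 0.0174
```

```bash
python3 st.py
```

```text
F x y z [[-4.9, -1.6, 2.2], [-3.9, -2.1, 1.9]] tcp jig mm [-27.6   1.9] z 0.0205 open 0.0175 t 11.9
```

Emit:
{"name": "carry_out", "arguments": {
  "increments": [
    [0, 0, 0, 0, -0.3, 0, 0.8],
    [0, 0, 0, 0.2, -0.4, 0, 0.8],
    [0, 0, 0, 0.2, -0.4, 0, 0.8]
  ]
}}

```text
clock: 12.28
tool_pos: [0.4779, -0.0169, 0.0205]
orientation: [-180.0, -0.0, 169.5]
force: [-5.2, 1.0, 3.1]
opening: 0.0173
```

```bash
python3 st.py
```

```text
F x y z [[-6.1, 0.4, 2.5], [-5.3, -0.0, 3.0]] tcp jig mm [-27.5   1.7] z 0.0205 open 0.0177 t 12.375
```

Now holding at about 5.7 N with no side force, then backing off, opening and rising.

Emit:
{"name": "carry_out", "arguments": {
  "increments": [
    [0, 0, 0, 0, 0, 0, 0.8],
    [0, 0, 0, 0, 0, 0, 0.8],
    [0, 0, 0, 0, 0, 0, 0.8],
    [0, 0, 0, 0, 0, 0, 0.8],
    [0, 0, 0, 0, 0, 0, 0.8],
    [0, 0, 0, 0, 0, 0, 0.8],
    [0, 0, 0, 0, 0, 0, 0.8],
    [0, 0, 0, 0, 0, 0, 0.8],
    [0, 0, 0, 0, 0, 0, 0.8],
    [0, 0, 0, 0, 0, 0, 0.8]
  ]
}}

```text
clock: 13.62
tool_pos: [0.4779, -0.0169, 0.0205]
orientation: [-180.0, -0.0, 169.5]
force: [-5.6, 0.4, 3.8]
opening: 0.0174
```

Emit:
{"name": "carry_out", "arguments": {
  "increments": [
    [0, 0, 0, -1, 0.2, 0, 0.8],
    [0, 0, 0, -3, 0.5, 0, 0.8],
    [0, 0, 0, -3, 0.5, 0, 0.8],
    [0, 0, 0, -3, 0.5, 0, 0.7],
    [0, 0, 0, -3, 0.5, 0, 0.5],
    [0, 0, 0, -3, 0.5, 0, 0.3],
    [0, 0, 0, -3, 0.5, 20, 0.2],
    [0, 0, 0, -3, 0.5, 60, 0],
    [0, 0, 0, -3, 0.5, 110, 0],
    [0, 0, 0, -3, 0.5, 110, 0]
  ]
}}

```text
clock: 14.88
tool_pos: [0.4777, -0.0158, 0.1344]
orientation: [179.8, 0.4, 169.6]
force: [-0.3, 0.5, -0.0]
opening: 0.0808
```

```bash
python3 - <<'E'
from h import *
t=snap('top');s=snap('side')
# weight knob top centre from crops w.png
A=(np.array([150,152])+.5)/8-.5+[162,194]; B=(np.array([163,68])+.5)/8-.5+[192,248]
W=tri(t,A,s,B); print('knob top',W, proj(t,W)-A,'at z64',onz(t,A,.064),onz(s,B,.064))
o=ctrl.get_obs();print(o['tool_pos'],o['orientation'],o['clock'],o['force'])
E
```

```text
knob top [0.4906686  0.24350586 0.06481625] [0.00039099 0.00051982] at z64 [0.49074542 0.24366056] [0.49123497 0.24303894]
[ 0.47525889 -0.01633602  0.13096863] [1.79940094e+02 6.36308620e-02 1.69518461e+02] 14.975 [-0.73854912 -0.48209988 -1.67892589]
```

The knob top triangulates to z=64.8 mm (64 expected) at (491,243). I'll move there with the jaws along the jig's y, then check the plaque while the arm is out of the way.

Emit:
{"name": "carry_out", "arguments": {
  "increments": [
    [0, 0, 90, 15.7, 259.7, 0, 0],
    [0, 0, 90, 15.7, 259.7, 0, 0],
    [0, 0, 90, 15.7, 259.7, 0, 0.2],
    [0, 0, 90, 15.7, 259.7, 0, 0.2],
    [0, 0, 90, 15.7, 259.7, 0, 0.2],
    [0, 0, 90, 15.7, 259.7, 0, 0.2],
    [0, 0, 90, 15.7, 259.7, 0, 0.2],
    [0, 0, 90, 15.7, 259.7, 0, 0.2],
    [0, 0, 90, 15.7, 259.7, 0, 0.2],
    [0, 0, 90, 15.7, 259.7, 0, 0.2],
    [0, 0, 90, 15.7, 259.7, 0, 0.2]
  ]
}}

```text
clock: 16.35
tool_pos: [0.4906, 0.2429, 0.1297]
orientation: [179.9, -0.1, -100.6]
force: [-0.4, -0.1, 0.2]
opening: 0.0702
```

```bash
python3 - <<'E'
from h import *
t=snap('top');s=snap('side')
a=cv2.resize(t['pixels'][183:243,232:297],None,fx=6,fy=6,interpolation=cv2.INTER_CUBIC)
b=cv2.resize(s['pixels'][181:241,240:306],None,fx=6,fy=6,interpolation=cv2.INTER_CUBIC)
cv2.imwrite('pics/p1.png',np.hstack([a,b]))
o=ctrl.get_obs();print(o['tool_pos'],o['orientation'],o['clock'],o['force'])
E
```

```text
[0.49075114 0.24308439 0.13014394] [ 1.79974788e+02 -3.44130024e-02 -1.00535296e+02] 16.45 [-0.62143157 -0.23134712  0.73342207]
```

View pics/p1.png

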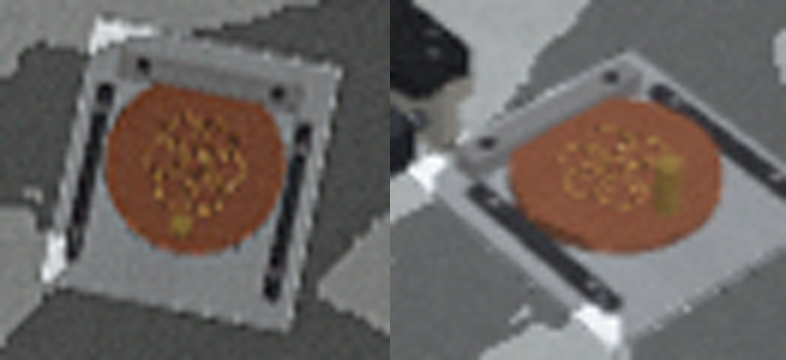

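The flat lies along the bar in both views, and the stud is centred behind the disc. Now to grasp the knob.

Emit:
{"name": "carry_out", "arguments": {
  "increments": [
    [0, 0, 0, 0.2, 0.3, -40, 0.2],
    [0, 0, 0, 0.2, 0.3, -75, 0.2],
    [0, 0, 0, 0.2, 0.3, -90, 0.2],
    [0, 0, 0, 0.2, 0.3, -96, 0.2],
    [0, 0, 0, 0.2, 0.3, -96, 0.3],
    [0, 0, 0, 0.2, 0.3, -96, 0.6],
    [0, 0, 0, 0.2, 0.3, -96, 0.7],
    [0, 0, 0, 0.2, 0.3, -96, 1],
    [0, 0, 0, 0.2, 0.3, -96, 1],
    [0, 0, 0, 0.2, 0.3, -96, 1],
    [0, 0, 0, 0.2, 0.3, -96, 1]
  ]
}}

```text
clock: 17.82
tool_pos: [0.4911, 0.2436, 0.0346]
orientation: [-180.0, 0.0, -100.5]
force: [-0.7, 0.7, 1.0]
opening: 0.019
```

```bash
python3 st.py; python3 - <<'E'
from h import *
from scipy.optimize import least_squares as LS
t=snap('top');s=snap('side')
A=lambda p:(np.array(p,float)+.5)/6-.5+[232,183]
B=lambda p:(np.array(p)-[390,0]+.5)/6-.5+[240,181]
u=np.array([.9834,-.1815]);v=np.array([.1815,.9834])
for im,F,pts in((t,A,[(107,160),(114,195),(135,230),(165,250),(200,252),(240,238),(270,208),(284,170),(280,135)]),(s,B,[(720,170),(700,125),(665,104),(512,165),(519,195),(545,228),(700,222)])):
    W=np.array([onz(im,F(q),.016) for q in pts]); q=LS(lambda p:np.hypot(*(W-p).T)-.05,[.5,-.02]); d=q.x-[.50463,-.02358]; print(q.x,'jig',1e3*d@u,1e3*d@v,q.fun.round(4))
S=tri(t,A((181,220)),s,B(np.array((670,160.))));d=S[:2]-[.50463,-.02358];print('stud',S,1e3*d@u,1e3*d@v)
print(ctrl.get_obs()['tool_pos'])
E
```

```text
F x y z [[-0.7, -0.0, 0.7], [-0.8, -0.1, 1.2]] tcp jig mm [-61.8 260.3] z 0.0346 open 0.0194 t 17.925
[ 0.51055356 -0.02341842] jig 5.795899161562924 1.2340205063380068 [-0.0018 -0.0019  0.0002  0.0017  0.0002 -0.0008 -0.0012 -0.0006 -0.0009]
[ 0.50954137 -0.02499922] jig 5.087433111558894 -0.5042428390010251 [-0.0024  0.0006  0.0023 -0.0007 -0.0008  0.0024  0.0013]
stud [ 0.47477524 -0.01685875  0.04730637] -30.579073053104604 1.1910364974335277
[0.49113224 0.24363926 0.03462713]
```

Both views put the centre at jig (5.3, 0.7), as expected, and the stud at (-30.6, 1.2). I'll lift and carry the weight.

Emit:
{"name": "carry_out", "arguments": {
  "increments": [
    [0, 0, 0, 0, 0, 10, 1],
    [0, 0, 0, 0, 0, 40, 1],
    [0, 0, 0, 0, 0, 75, 1],
    [0, 0, 0, 3, -40, 80, 1],
    [0, 0, 0, 6, -85, 80, 1],
    [0, 0, 0, 9.5, -133, 80, 1],
    [0, 0, 0, 13, -180, 80, 1],
    [0, 0, 0, 16, -225, 80, 1],
    [0, 0, 0, 18, -255, 80, 1],
    [0, 0, 0, 18.9, -267.4, 80, 1],
    [0, 0, 0, 18.9, -267.4, 80, 1],
    [0, 0, 0, 18.9, -267.4, 80, 1],
    [0, 0, 0, 18.9, -267.4, 60, 1],
    [0, 0, 0, 18.9, -267.4, 40, 1],
    [0, 0, 0, 18.9, -267.4, 28, 1],
    [0, 0, 0, 18.9, -267.4, 22, 1],
    [0, 0, 0, 18.9, -267.4, 20, 1],
    [0, 0, 0, 18.9, -267.4, 20, 1]
  ]
}}

```text
clock: 20.27
tool_pos: [0.5103, -0.0237, 0.0549]
orientation: [-180.0, 0.0, -100.5]
force: [-0.4, -0.7, -3.8]
opening: 0.0194
```

```bash
python3 st.py; python3 - <<'E'
from h import *
s=snap('side')
cv2.imwrite('pics/q1.png',cv2.resize(s['pixels'][150:245,235:330],None,fx=6,fy=6,interpolation=cv2.INTER_CUBIC))
E
```

```text
F x y z [[-0.3, 0.0, -4.4], [-0.4, -0.3, -4.4]] tcp jig mm [5.6 0.8] z 0.055 open 0.0197 t 20.375
```

View pics/q1.png

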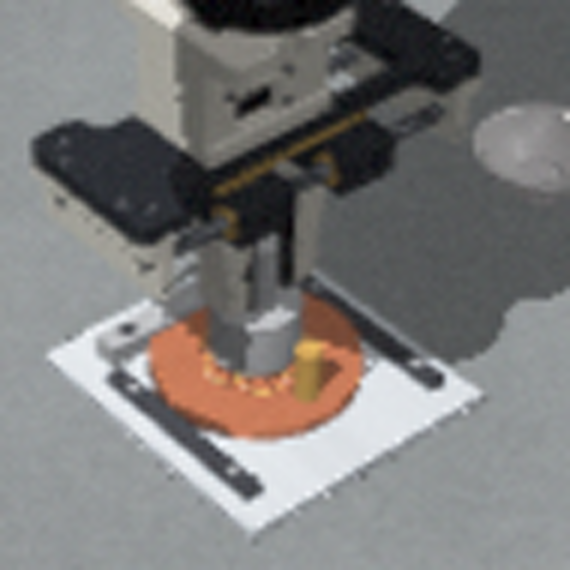

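The weight hangs (about 4.3 N) just above the middle of the plaque, clear of the stud. I'll lower it in small steps.

Emit:
{"name": "carry_out", "arguments": {
  "increments": [
    [0, 0, 0, 0, 0, -1.5, 1],
    [0, 0, 0, 0, 0, -3, 1],
    [0, 0, 0, 0, 0, -3.5, 1],
    [0, 0, 0, 0, 0, -3.5, 1]
  ]
}}

```text
clock: 20.92
tool_pos: [0.5099, -0.0239, 0.051]
orientation: [180.0, -0.0, -100.5]
force: [0.1, -0.2, -3.4]
opening: 0.0193
```

Emit:
{"name": "carry_out", "arguments": {
  "increments": [
    [0, 0, 0, 0, 0, -0.3, 1],
    [0, 0, 0, 0, 0, -0.5, 1],
    [0, 0, 0, 0, 0, -0.5, 1]
  ]
}}

```text
clock: 21.3
tool_pos: [0.51, -0.0238, 0.0506]
orientation: [-180.0, 0.0, -100.5]
force: [0.1, 0.7, -2.9]
opening: 0.0192
```

```bash
python3 st.py
```

```text
F x y z [[-0.3, -0.3, -1.1], [-0.5, -0.1, -2.7]] tcp jig mm [5.4 0.7] z 0.0507 open 0.0196 t 21.4
```

Emit:
{"name": "carry_out", "arguments": {
  "increments": [
    [0, 0, 0, 0, 0, -0.2, 1],
    [0, 0, 0, 0, 0, -0.3, 1],
    [0, 0, 0, 0, 0, -0.3, 1]
  ]
}}

```text
clock: 21.78
tool_pos: [0.5101, -0.0239, 0.0506]
orientation: [-180.0, 0.0, -100.5]
force: [-3.3, 0.5, 4.2]
opening: 0.0194
```

```bash
python3 st.py
```

```text
F x y z [[-3.6, 0.6, 5.9], [-3.6, 0.3, 5.5]] tcp jig mm [5.5 0.7] z 0.0506 open 0.0196 t 21.875
```

Emit:
{"name": "carry_out", "arguments": {
  "increments": [
    [0, 0, 0, 0, 0, 0.2, 1],
    [0, 0, 0, 0, 0, 0.2, 0.7],
    [0, 0, 0, 0, 0, 0.2, 0.6],
    [0, 0, 0, 0, 0, 0.2, 0.5],
    [0, 0, 0, 0, 0, 0.2, 0.35],
    [0, 0, 0, 0, 0, 0.2, 0.3],
    [0, 0, 0, 0, 0, 0.2, 0.3],
    [0, 0, 0, 0, 0, 20, 0.3],
    [0, 0, 0, 0, 0, 60, 0.3],
    [0, 0, 0, 0, 0, 110, 0.3],
    [0, 0, 0, -20, -40, 150, 0.3],
    [0, 0, 0, -50, -100, 150, 0.3],
    [0, 0, 0, -70, -160, 150, 0.3],
    [0, 0, 0, -85, -220, 150, 0.3],
    [0, 0, 0, -100, -280, 150, 0.3],
    [0, 0, 0, -100, -320, 150, 0.3],
    [0, 0, 0, -100, -320, 150, 0.3],
    [0, 0, 0, -100, -320, 150, 0.3]
  ]
}}

```text
clock: 24.12
tool_pos: [0.4096, -0.3438, 0.1999]
orientation: [180.0, 0.0, -100.5]
force: [-0.7, 0.2, 0.4]
opening: 0.0618
```

```bash
python3 st.py; python3 - <<'E'
from h import *
t=snap('top');s=snap('side')
a=cv2.resize(t['pixels'][183:243,232:297],None,fx=6,fy=6,interpolation=cv2.INTER_CUBIC)
b=cv2.resize(s['pixels'][181:241,240:306],None,fx=6,fy=6,interpolation=cv2.INTER_CUBIC)
cv2.imwrite('pics/z1.png',np.hstack([a,b]))
for l in('saucer_in','vase','bowl_in','jar'): print(l,[np.round(d['centre'],3).tolist() for d in ctrl.search_frame(s,l)[:1]])
E
```

```text
F x y z [[1.1, 0.6, 0.8], [0.1, -0.1, 0.3]] tcp jig mm [ -35.  -331.4] z 0.2003 open 0.0612 t 24.225
saucer_in [[0.557, -0.008, 0.022]]
vase [[0.626, -0.442, 0.051]]
bowl_in [[0.724, 0.244, 0.024]]
jar [[0.72, -0.247, 0.053]]
```

View pics/z1.png

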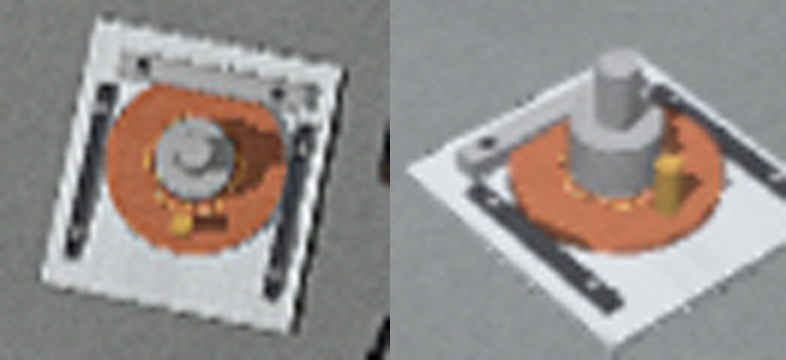

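```bash
python3 - <<'E'
from h import *
u=np.array([.9834,-.1815]);v=np.array([.1815,.9834]);c=np.array([.50463,-.02358])
for n in('top','side'):
    s=snap(n); im=s['pixels'].astype(np.float32); red=np.clip((im[:,:,2]-im[:,:,0])/(im.sum(2)+1),-1,1)
    X=np.arange(.034,.054,.0005); out=[]
    for y in np.arange(-.026,.0261,.004):
        uv=np.array([proj(s,[*(c+x*u+y*v),.016]) for x in X],np.float32)
        p=cv2.remap(red,uv[None,:,0],uv[None,:,1],cv2.INTER_LINEAR)[0]
        k=np.argmax(p<p[:4].mean()/2); out.append(round(1e3*X[k],1))
    print(n,out,'slope deg',np.degrees(np.arctan(np.polyfit(np.arange(-26,27,4),out,1)[0])))
E
```

```text
top [np.float64(45.0), np.float64(44.5), np.float64(44.0), np.float64(44.0), np.float64(44.5), np.float64(44.5), np.float64(44.0), np.float64(44.0), np.float64(44.0), np.float64(44.5), np.float64(44.5), np.float64(44.0), np.float64(44.5), np.float64(45.0)] slope deg 0.06296236972522302
side [np.float64(34.0), np.float64(34.0), np.float64(34.0), np.float64(34.0), np.float64(34.0), np.float64(34.0), np.float64(34.0), np.float64(50.0), np.float64(48.5), np.float64(47.0), np.float64(47.5), np.float64(46.5), np.float64(47.0), np.float64(46.5)] slope deg 19.290046219188735
```

The top view puts the flat's edge at x≈44.4 mm, at or within 1 mm of the bar face (45 mm), with 0.06° of slope. The weight hides part of the side view, so that reading isn't usable. Handing in.

```bash
python3 -c "
from plant import ctrl
print(ctrl.close_job())"
```

```text
the job is handed in; nothing more can be done
None
```

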